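Walk a heavy battery pack into its charging dock

TASK

Walk the heavy battery pack forward by pushing its near face at alternate corners, so that it swings ahead bit by bit, until it sits squarely home against the charging dock with both spring contact pins pressed in more than half way and its copper pads opposite them. Its case is thin: never push it with more than 22 N, which a straight shove on its middle would need, and do not tip it. Leave the two jars and the steel weight where they stand.

Things in the scene. Friction and masses are not known exactly. Their poses are not given: they have to be found in the camera images.
- pack_center (a point): Centre (32 mm up) of the battery pack: grey box with a dark steel lid, 90 mm deep (its x) by 240 wide (its y) by 64 high, 2.7 to 3.5 kg, too wide to grip. x runs from the near face (yellow plates) to the far face (two copper pads, 50 mm wide, 70 mm left and right of the middle), y to its left. Four rubber feet, 30 mm before and behind and 42 mm left and right of the centre; it stays where left.
- push_left (a point): Middle of the yellow push plate (34 mm wide, flat, slick) at the left end of the pack's near face: 102 mm left of the middle, 27 mm above the worktop; axes as the pack's. A push here along the pack's x swings the pack about a point some 45 mm right of its middle, with under half the force of a push on the middle (25 to 36 N); the far right corner moves back a little. Push 20 to 45 mm up.
- push_right (a point): The same at the right end of the near face: 102 mm right of the middle, 27 mm above the worktop; a push here swings the pack about a point some 45 mm left of its middle.
- dock_face (a point): Middle of the flat upright face of the charging dock, 30 mm up: a fixed aluminium bar, 230 mm wide, 28 deep and 52 high, with a black housing 62 high behind it. x points into the face (the way the pack must go), y to its left. With the pack home and square, its centre lies 45 mm before this face, and within 25 mm of the dock's middle sideways.
- pin_left (a joint): Left brass contact pin of the dock (12 mm thick, 70 mm left of the middle, 30 mm up), a soft spring plunger (under 2 N). 0 m: fully out, 8 mm proud of the face; grows as it is pressed; 0.008 m: level with the face, where the rigid face stops the pack. More than 0.004 m (half way) is needed.
- pin_right (a joint): Right brass contact pin, the same, 70 mm right of the middle.
- jar_red: Glass sample jar with a red cap, 44 mm thick and 105 mm high, standing left of the dock; origin at the centre of its underside. Leave alone.
- jar_yellow: Glass sample jar with a yellow cap, 42 mm thick and 106 mm high, standing right of the dock; origin at the centre of its underside. Leave alone.
- weight: Steel check weight, 38 mm thick and 52 mm high, standing on the left of the pack's way; origin at the centre of its underside. Leave alone.

How it is judged:
By the outcome, as a careful person would: the job done as asked, in the order asked, and still so for the second after the job is handed in, with the robot touching nothing.
It also fails if it takes over 72 s, if anything falls off the work surface, if the arm or the gripper's body presses on something with over 40 N, if the wrist force passes 120 N, or if a joint passes its speed limit or range.

ROBOT

A 6-joint arm with a two-finger parallel gripper is mounted at the origin on a cart in front of the work surface, level with it; the furniture and walls round the work are solid. World frame = base frame: x ahead of the robot, y to its left, z up, the work surface at z = 0. Lengths are in m, angles in rad, forces in N, time in s.
With the tool pointing down it reaches from about 0.4 to 0.825 m from the base axis. Payload 7 kg.
Tool frame: the origin (TCP) lies between the finger pads; the fingertips stand 8 mm ahead of it and the grasp point (between the pads) lies 11 mm behind it (arm.finger_overhang is the distance from the TCP to the fingertips, in m); z points along the fingers, y is the line along which they close (so a half turn about z gives the same grasp; the last joint's range is limited). The gripper opens to 88 mm and grips with 3 to 60 N. Pads are 19 mm wide; open, the fingers measure 130 mm over their backs; the gripper's body (78 mm by 193 mm) begins 47 mm behind the grasp point.
Start: joints at [1.526, 0.359, 0.012, 0, -1.224, -0.288], TCP at [0.221, 0.638, 0.235] pointing down, gripper open.
Joint ranges: [-3.07, 3.07], [-1.43, 2.12], [-1.02, 1.25], [-3.03, 1.67], [-3.05, -0], [-3.03, 3.03]. Speed limits (rad/s): [2.39, 2.39, 3.01, 3.14, 3.14, 3.14].

INTERFACE

Orientations are given as [roll, pitch, yaw] about the fixed x, y, z axes, in that order (R = Rz(yaw) Ry(pitch) Rx(roll)).
In Python, from station import arm gives the robot as it stands.
- The arm moves only by the tool move_arm, never from a script. Its argument "rows" is text: rows parted by semicolons, each of 7 numbers parted by spaces: the turn, a rotation vector about the tool's x, y, z in degrees, then the shift along the tool's x, y, z in m, then the finger opening in m, from 0 to 0.0876. A call has 1 to 8 rows; each row shifts and turns the commanded pose from where the row before left it, along the tool's axes as they then stand; what a row does not reach is not made up. A row lasts 1/8 s, in which the tool goes at most 62.5 mm and 10.7 degrees, less where a joint would pass 70% of its speed; a pose out of reach is approached as far as the arm can. A call is refused whole if a number of a shift passes 0.0625 or a number of a turn 10.7, either way. A call with a gripper value outside its range is refused whole. The fingers move at their own pace and stop on an object; "squeeze" is the grip in N (left out, the last holds). Time passes only in rows, so rows that do not move let the fingers close. It gives the time, the measured TCP pose, the force, the opening and the grip force at its end, in the units of the state.
- arm.get_state(): the state, without advancing time (a new reading comes with each control period).
- arm.grab_frame(name): name is "scene" or "top" or "wrist"; returns (picture, depth): 384x512x3 uint8, blue, green, red; 384x512 float32, m along the optical axis (not along the pixel's ray), 0 where there is no reading.
- arm.camera_model(name): a dict with "mtx" (3x3 intrinsics, pixels), "camera_from_world" (4x4, takes a point from world to camera coordinates); the wrist camera has in their place "mount" (4x4, takes a point from camera to tool coordinates, whose origin is the TCP and whose axes are the flange's). Camera axes: x right, y down, z forward; pixel columns grow to the right and rows downward; lengths in m; the calibration is good to about 2 mm. A picture is of the moment at which its call begins: read the wrist's pose just before it. camera_model takes no time and is no camera call.
- arm.job_done(): hands the job in; it is judged then, once.
The state is a dict: "t": time; "q": joint angles; "qd": joint speeds; "joint_efforts": joint torques, N m; "eef_pos": TCP position; "ee_rot": TCP orientation; "force": force on the tool from outside, world axes, zero at the start; "moment": the same for the moment, N m; "width": finger opening in m; "gripper_force": force on a finger pad.
Only numpy, scipy, OpenCV 4.12 (cv2) and the standard library are available. Lean on these libraries where they do the work, as an engineer would, in place of code of your own. Each camera call takes 0.05 s, during which the arm holds its last target. There are 200 camera calls.

## Working session

There is one attempt and no reset: what is moved stays moved. The work goes in short steps, Python scripts to look and compute and a tool call to move; the robot and the scene stay as the last step left them, time stands still between calls to the robot, and variables do not carry over. Pictures are saved under pics/ and viewed, at most 10 in all, crops included, and the job is handed in when it is done.

Besides the shell and the picture viewer there is one more tool, called after "Emit:" by a JSON object that holds its "op" and its "data". move_arm: Moves the arm, as the interface text tells. Its arguments: {"type":"object","properties":{"rows":{"type":"string"},"squeeze":{"type":"number"}},"required":["rows"]}

```bash
mkdir -p pics; cat > h.py <<'E'
import numpy as np,cv2
from station import arm
def pts(name,d):
    m=arm.camera_model(name);K=np.array(m["mtx"]);T=np.linalg.inv(np.array(m["camera_from_world"]))
    v,u=np.mgrid[0:384,0:512]
    P=np.stack([(u-K[0,2])/K[0,0]*d,(v-K[1,2])/K[1,1]*d,d],-1)
    return P@T[:3,:3].T+T[:3,3]
def ray(name,u,v,z):
    m=arm.camera_model(name);K=np.array(m["mtx"]);T=np.linalg.inv(np.array(m["camera_from_world"]))
    r=T[:3,:3]@np.linalg.inv(K)@[u,v,1];o=T[:3,3]
    return o+r*(z-o[2])/r[2]
E
python3 - <<'E'
from h import *
s=arm.get_state();print(s)
a,d=arm.grab_frame("top");b,e=arm.grab_frame("scene")
np.savez("f0.npz",a=a,d=d,b=b,e=e)
cv2.imwrite("pics/t0.png",a);cv2.imwrite("pics/s0.png",b)
print(arm.camera_model("top"));print(arm.finger_overhang)
E
```

```text
{'t': 0.0, 'q': array([ 1.52612997e+00,  3.59371881e-01,  1.10606737e-02, -3.64747901e-04,
       -1.22409859e+00, -2.88092438e-01]), 'qd': array([-0.0001705 , -0.00125826,  0.00066083,  0.00075283,  0.00202954,
       -0.00069108]), 'joint_efforts': array([-1.99060883e-04, -5.82723570e+01,  2.93056583e+01,  6.99726149e+00,
        7.02795209e-03, -1.59281194e-04]), 'eef_pos': array([0.22035866, 0.63751109, 0.23363054]), 'ee_rot': array([ 3.13994825e+00, -1.29715157e-04, -3.32882904e-01]), 'force': array([ 0.07645995,  0.68619138, -0.04391419]), 'moment': array([ 0.00657143,  0.01054328, -0.01155931]), 'gripper_force': 0.0, 'width': 0.08772124417059841}
{'mtx': array([[378.1202328 ,   0.        , 255.55546011],
       [  0.        , 378.1202328 , 185.34793149],
       [  0.        ,   0.        ,   1.        ]]), 'camera_from_world': array([[ 0.02774582, -0.9995665 ,  0.0098477 ,  0.10002565],
       [-0.99346215, -0.02866507, -0.11050457,  0.59536016],
       [ 0.11073896, -0.00671728, -0.99382683,  0.90642203],
       [ 0.        ,  0.        ,  0.        ,  1.        ]])}
0.008
```

View pics/t0.png

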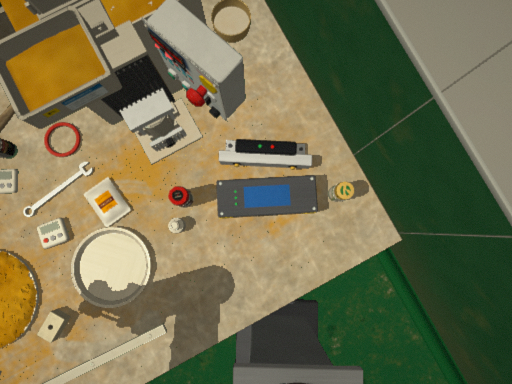

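View pics/s0.png

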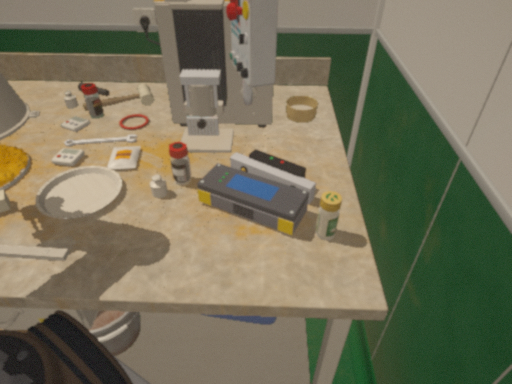

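The top view shows the pack at about (267,196), the dock bar at about (267,156), the red jar at (179,196), the weight at (176,226) and the yellow jar at (344,190). The scene view shows the yellow plates at (206,199) and (288,225).

```bash
cat >> h.py <<'E'
def rect(P,mask):
    p=(P[mask][:,:2]*1000).astype(np.float32)
    c,s,a=cv2.minAreaRect(p); b=cv2.boxPoints((c,s,a)); 
    # long axis dir -> y axis
    e=[b[1]-b[0],b[2]-b[1]]; L=max(e,key=np.linalg.norm); L=L*np.sign(L[1])
    th=np.degrees(np.arctan2(-L[0],L[1]))
    return np.round(c,1),np.round(sorted(s),1),round(float(th),2)
def comp(m,u,v):
    n,l=cv2.connectedComponents(cv2.morphologyEx(m.astype(np.uint8),cv2.MORPH_OPEN,np.ones((3,3))))
    return l==l[v,u]
def measure(a,d,pk=(267,205)):
    P=pts("top",d);z=P[...,2]
    return P,comp((z>.054)&(z<.074),*pk)
E
python3 - <<'E'
from h import *
f=np.load("f0.npz");P,m=measure(f['a'],f['d']);z=P[...,2]
print("z pack",np.median(z[m]),m.sum(),rect(P,m))
print("col z at u=267",[(v,np.round(P[v,267],3).tolist()) for v in range(134,222,3)])
md=comp((z>.040)&(z<.058),235,158);print("dock",rect(P,md),np.median(z[md]))
for n,(u,v) in dict(red=(179,194),yel=(344,189),w=(176,225)).items():
    zz=P[v-14:v+15,u-14:u+15];t=zz[...,2].max();k=zz[...,2]>t-.012
    print(n,t,zz[k].mean(0).round(4))
hsv=cv2.cvtColor(f['a'],cv2.COLOR_BGR2HSV)
cv2.imwrite("pics/t0c.png",cv2.resize(f['a'][125:240,150:370],None,fx=3.6,fy=3.6,interpolation=cv2.INTER_CUBIC))
E
```

```text
z pack 0.06352428110635222 3708 (array([564.6,  90.1]), array([ 90.1, 239.9]), 4.86)
col z at u=267 [(134, [0.732, 0.09, -0.001]), (137, [0.723, 0.09, 0.003]), (140, [0.702, 0.092, 0.058]), (143, [0.693, 0.092, 0.062]), (146, [0.686, 0.092, 0.063]), (149, [0.679, 0.092, 0.061]), (152, [0.671, 0.091, 0.062]), (155, [0.666, 0.091, 0.052]), (158, [0.658, 0.091, 0.053]), (161, [0.651, 0.091, 0.051]), (164, [0.646, 0.09, 0.038]), (167, [0.645, 0.088, -0.002]), (170, [0.637, 0.088, -0.003]), (173, [0.629, 0.088, -0.001]), (176, [0.621, 0.088, 0.003]), (179, [0.605, 0.09, 0.063]), (182, [0.598, 0.09, 0.063]), (185, [0.591, 0.09, 0.062]), (188, [0.583, 0.089, 0.064]), (191, [0.576, 0.089, 0.063]), (194, [0.569, 0.089, 0.064]), (197, [0.561, 0.089, 0.068]), (200, [0.554, 0.089, 0.066]), (203, [0.547, 0.089, 0.064]), (206, [0.54, 0.088, 0.06]), (209, [0.533, 0.088, 0.063]), (212, [0.526, 0.088, 0.063]), (215, [0.519, 0.087, 0.042]), (218, [0.513, 0.085, 0.001]), (221, [0.506, 0.085, 0.001])]
dock (array([658.6,  95.8]), array([ 29., 227.]), -0.73) 0.05140975447852136
red 0.965631531136019 [0.4883 0.1231 0.9656]
yel 0.965631531136019 [0.4883 0.1231 0.9656]
w 0.965631531136019 [0.4883 0.1231 0.9656]
```

View pics/t0c.png

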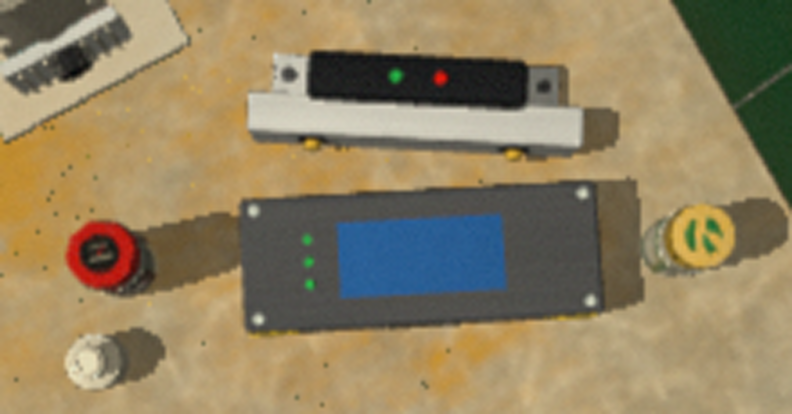

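The close crop shows the dock bar with its brass pins at (310,143) and (512,153), and the pack below it at a slight turn. The measured sizes (90.1 x 239.9 mm for the pack, 29 x 227 mm for the dock) match the given ones. The pack must go about 35 mm forward and turn about -5.6°.

```bash
cat >> h.py <<'E'
from scipy.spatial.transform import Rotation as R
# desired tool: tool y ~ -world x, tilted 6 deg so the tip leads
RT=R.from_euler('xyz',[np.pi,0,-np.pi/2])*R.from_rotvec([np.radians(6),0,0])
def plan(target,n):
    s=arm.get_state();r=R.from_euler('xyz',s['ee_rot']);p=np.array(s['eef_pos'])
    rv=(r.inv()*RT).as_rotvec()
    print("t",round(s['t'],2),"pos",p.round(4),"rv deg",np.degrees(rv).round(2),"F",s['force'].round(1))
    for i in range(n):
        d=(np.array(target)-p)/n
        print((np.degrees(rv)/n).round(1),r.inv().apply(d).round(4)); r=r*R.from_rotvec(rv/n)
def look(name="pk"):
    a,d=arm.grab_frame("top");P=pts("top",d);z=P[...,2]
    c,s,th=rect(P,comp((z>.056)&(z<.074),267,200))
    t=np.radians(-.73);o=np.array(c)-[644.6,96.0];q=[o[0]*np.cos(t)+o[1]*np.sin(t),-o[0]*np.sin(t)+o[1]*np.cos(t)]
    f=R.from_euler('z',th,degrees=True).as_matrix()[:2,:2]
    print("pack",c,s,"yaw",th,"rel yaw",round(th+.73,2),"rel pos",np.round(q,1),"L",(c+f@[-45,102]).round(1),"Rr",(c+f@[-45,-102]).round(1))
    rr=R.from_euler('z',th+.73,degrees=True).as_matrix()[:2,:2]
    print("far face gap at +120,+70,-70,-120:",[round(float(-(q[0]+(rr@[45,y])[0])),1) for y in(120,70,-70,-120)])
    return a,d,P
E
python3 - <<'E'
from h import *
f=np.load("f0.npz");P=pts("top",f['d']);z=np.where(f['d']>0,P[...,2],0)
for n,(u,v) in dict(red=(179,194),yel=(344,189),w=(176,225)).items():
    q=P[v-14:v+15,u-14:u+15];zz=z[v-14:v+15,u-14:u+15];t=zz.max();k=zz>t-.01;print(n,round(t,3),q[k].mean(0).round(3))
plan([.474,.188,.12],10)
E
```

```text
red 0.108 [0.556 0.294 0.104]
yel 0.11 [ 0.579 -0.087  0.105]
w 0.054 [0.489 0.31  0.05 ]
t 0.1 pos [0.2204 0.6375 0.2337] rv deg [ 5.28  3.65 70.86] F [-0.4 -0.1  0.1]
[0.5 0.4 7.1] [0.0387 0.0342 0.0114]
[0.5 0.4 7.1] [0.0425 0.0293 0.0114]
[0.5 0.4 7.1] [0.0457 0.0239 0.0114]
[0.5 0.4 7.1] [0.0483 0.0182 0.0115]
[0.5 0.4 7.1] [0.0501 0.0122 0.0117]
[0.5 0.4 7.1] [0.0511 0.006  0.0119]
[0.5 0.4 7.1] [ 0.0514 -0.0002  0.0122]
[0.5 0.4 7.1] [ 0.0509 -0.0064  0.0126]
[0.5 0.4 7.1] [ 0.0497 -0.0125  0.013 ]
[0.5 0.4 7.1] [ 0.0477 -0.0184  0.0135]
```

Emit:
{"op": "move_arm", "data": {"rows": "0.5 0.4 7.1 0.0387 0.0342 0.011 0;0.5 0.4 7.1 0.0425 0.0293 0.011 0;0.5 0.4 7.1 0.0457 0.0239 0.011 0;0.5 0.4 7.1 0.0483 0.0182 0.0115 0;0.5 0.4 7.1 0.05 0.012 0.012 0;0.5 0.4 7.1 0.051 0.006 0.012 0;0.5 0.4 7.1 0.0514 0 0.012 0;0.5 0.4 7.1 0.051 -0.0064 0.0126 0", "squeeze": 20}}

```text
t: 1.1
eef_pos: [0.4236, 0.2765, 0.1451]
ee_rot: [-3.057, -0.015, -1.329]
force: [1.1, 0.4, 0.1]
width: 0.0136
gripper_force: 0.0
```

Emit:
{"op": "move_arm", "data": {"rows": "0.5 0.4 7.1 0.0497 -0.0125 0.013 0;0.5 0.4 7.1 0.0477 -0.0184 0.0135 0;0 0 0 0 0 0 0;0 0 0 0 0 0 0"}}

```text
t: 1.6
eef_pos: [0.4737, 0.1879, 0.1231]
ee_rot: [-3.037, -0.006, -1.574]
force: [0.1, 1.1, 0.6]
width: 0.0003
gripper_force: 0.0
```

```bash
python3 - <<'E'
from h import *
plan([.474,.188,.036],3);print(arm.get_state()['width'])
E
```

```text
t 1.6 pos [0.4737 0.1879 0.1231] rv deg [ 0.01 -0.35 -0.12] F [0.1 1.1 0.6]
[ 0.  -0.1 -0. ] [-0.0002  0.0029  0.0289]
[ 0.  -0.1 -0. ] [-0.0002  0.0029  0.0289]
[ 0.  -0.1 -0. ] [-0.0001  0.0029  0.0289]
0.0003174045106892895
```

Emit:
{"op": "move_arm", "data": {"rows": "0 0 0 0 0.003 0.029 0;0 0 0 0 0.003 0.029 0;0 0 0 0 0.003 0.029 0;0 0 0 0 -0.006 0.0006 0;0 0 0 0 -0.003 0.0003 0;0 0 0 0 -0.002 0.0002 0;0 0 0 0 -0.002 0.0002 0;0 0 0 0 -0.002 0.0002 0"}}

```text
t: 2.6
eef_pos: [0.4891, 0.1876, 0.0362]
ee_rot: [-3.036, -0.005, -1.574]
force: [0.4, -0.2, 0.2]
width: 0.0006
gripper_force: 0.0
```

Emit:
{"op": "move_arm", "data": {"rows": "0 0 0 0 -0.002 0.0002 0;0 0 0 0 -0.002 0.0002 0;0 0 0 0 -0.002 0.0002 0;0 0 0 0 -0.002 0.0002 0"}}

```text
t: 3.1
eef_pos: [0.4948, 0.186, 0.0348]
ee_rot: [-3.041, -0.008, -1.574]
force: [-12.5, 2.6, 2.8]
width: -0.0001
gripper_force: 6.1
```

Emit:
{"op": "move_arm", "data": {"rows": "0 0 0 0 -0.003 0.0003 0;0 0 0 0 -0.003 0.0003 0;0 0 0 0 -0.003 0.0003 0;0 0 0 0 -0.003 0.0003 0"}}

```text
t: 3.6
eef_pos: [0.5068, 0.1864, 0.0347]
ee_rot: [-3.041, -0.008, -1.574]
force: [-11.9, 4.3, 0.4]
width: 0.0005
gripper_force: 5.7
```

```bash
python3 - <<'E'
from h import *
s=arm.get_state();print(s['eef_pos'],s['force']);a,d,P=look();cv2.imwrite("pics/t1.png",a)
E
```

```text
[0.50679517 0.18643336 0.03471369] [-11.9102611    4.30512308   0.37477241]
pack [567.7  89.4] [ 90.  238.2] yaw -0.29 rel yaw 0.44 rel pos [-76.8  -7.6] L [523.2 191.6] Rr [522.2 -12.4]
far face gap at +120,+70,-70,-120: [32.7, 32.3, 31.3, 30.9]
```

View pics/t1.png

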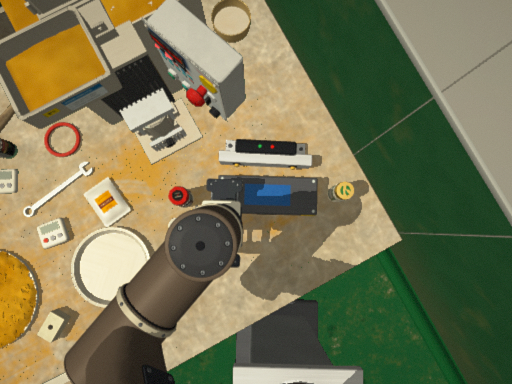

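The view shows the closed fingers at the pack's left end at about (215,195) and the pack nearly square, with the jars and the weight untouched. The push takes about 12 N.

Emit:
{"op": "move_arm", "data": {"rows": "0 0 0 0 -0.003 0.0003 0;0 0 0 0 -0.0035 0.0004 0;0 0 0 0 -0.0035 0.0004 0;0 0 0 0 -0.0035 0.0004 0;0 0 0 0 -0.0035 0.0004 0"}}

```text
t: 4.28
eef_pos: [0.5239, 0.1869, 0.0346]
ee_rot: [-3.04, -0.007, -1.574]
force: [-11.4, 5.8, 0.2]
width: 0.0007
gripper_force: 6.3
```

Emit:
{"op": "move_arm", "data": {"rows": "0 0 0 0 0.006 -0.0006 0;0 0 0 0 0.034 -0.0036 0;0 0 0 0.05 0 0 0;0 0 0 0.055 0 0 0;0 0 0 0.055 0 0 0;0 0 0 0.04 0 0 0;0 0 0 0 0 0 0"}}

```text
t: 5.15
eef_pos: [0.4847, -0.0149, 0.0369]
ee_rot: [-3.037, -0.006, -1.577]
force: [0.3, 0.9, 0.3]
width: 0.0002
gripper_force: 0.0
```

```bash
python3 - <<'E'
from h import *
s=arm.get_state();print(s['eef_pos'],s['force'],s['ee_rot']);a,d,P=look();cv2.imwrite("pics/t2.png",a)
E
```

```text
[ 0.48472327 -0.01489998  0.03689243] [0.3109099  0.86297873 0.30800068] [-3.03706434 -0.00569506 -1.57725777]
pack [573.2  86.8] [ 90.3 240.1] yaw -7.88 rel yaw -7.15 rel pos [-71.3 -10.1] L [542.6 194. ] Rr [514.6  -8.1]
far face gap at +120,+70,-70,-120: [11.7, 17.9, 35.3, 41.6]
```

Emit:
{"op": "move_arm", "data": {"rows": "0 0 0 -0.009 -0.004 0.0004 0;0 0 0 0 -0.002 0.0002 0;0 0 0 0 -0.002 0.0002 0;0 0 0 0 -0.002 0.0002 0;0 0 0 0 -0.002 0.0002 0;0 0 0 0 -0.0025 0.0003 0;0 0 0 0 -0.003 0.0003 0;0 0 0 0 -0.003 0.0003 0"}}

```text
t: 6.2
eef_pos: [0.5012, -0.0057, 0.0353]
ee_rot: [-3.045, -0.008, -1.576]
force: [-12.7, -1.5, 5.0]
width: 0.0002
gripper_force: 6.7
```

Emit:
{"op": "move_arm", "data": {"rows": "0 0 0 0 -0.0035 0.0004 0;0 0 0 0 -0.0035 0.0004 0;0 0 0 0 -0.0035 0.0004 0;0 0 0 0 -0.0035 0.0004 0"}}

```text
t: 6.7
eef_pos: [0.5143, -0.0065, 0.0345]
ee_rot: [-3.047, -0.009, -1.577]
force: [-11.4, -5.5, 2.1]
width: 0.0003
gripper_force: 6.2
```

```bash
python3 - <<'E'
from h import *
s=arm.get_state();print(s['eef_pos'],s['force'],s['ee_rot']);a,d,P=look()
E
```

```text
[ 0.51434834 -0.00647647  0.03448607] [-11.4465309   -5.47641632   2.09017029] [-3.04728229 -0.00926513 -1.57660305]
pack [577.4  94.7] [ 90.1 225.5] yaw -0.93 rel yaw -0.2 rel pos [-67.2  -2.2] L [534.1 197.4] Rr [530.8  -6.6]
far face gap at +120,+70,-70,-120: [21.8, 21.9, 22.4, 22.6]
```

Emit:
{"op": "move_arm", "data": {"rows": "0 0 0 0.001 -0.003 0.0003 0;0 0 0 0.001 -0.0035 0.0004 0;0 0 0 0.001 -0.0035 0.0004 0;0 0 0 0.001 -0.0035 0.0004 0;0 0 0 0 -0.0035 0.0004 0"}}

```text
t: 7.38
eef_pos: [0.531, -0.0105, 0.0343]
ee_rot: [-3.048, -0.009, -1.576]
force: [-16.1, -3.5, 6.2]
width: 0.0006
gripper_force: 8.3
```

Emit:
{"op": "move_arm", "data": {"rows": "0 0 0 0 0.006 -0.0006 0;0 0 0 0 0.022 -0.0023 0;0 0 0 -0.05 0.002 0 0;0 0 0 -0.055 0 0 0;0 0 0 -0.055 0 0 0;0 0 0 -0.042 0 0 0;0 0 0 0 0 0 0"}}

```text
t: 8.25
eef_pos: [0.5077, 0.1975, 0.0353]
ee_rot: [-3.036, -0.005, -1.57]
force: [0.3, -0.0, -0.5]
width: 0.0005
gripper_force: 0.0
```

```bash
python3 - <<'E'
from h import *
s=arm.get_state();print(s['eef_pos'],s['force'],s['ee_rot']);a,d,P=look()
E
```

```text
[0.50772519 0.19748566 0.0352592 ] [ 0.25402552 -0.01483506 -0.52216547] [-3.03610451 -0.00487786 -1.56989759]
pack [582.6  86.5] [ 90.1 236.2] yaw 6.34 rel yaw 7.07 rel pos [-61.9 -10.3] L [526.6 182.9] Rr [549.1 -19.8]
far face gap at +120,+70,-70,-120: [32.0, 25.8, 8.6, 2.4]
```

Emit:
{"op": "move_arm", "data": {"rows": "0 0 0 0.009 0.003 -0.0003 0;0 0 0 0 -0.002 0.0002 0;0 0 0 0 -0.002 0.0002 0;0 0 0 0 -0.002 0.0002 0;0 0 0 0 -0.002 0.0002 0;0 0 0 0 -0.0025 0.0003 0;0 0 0 0 -0.003 0.0003 0;0 0 0 0 -0.003 0.0003 0"}}

```text
t: 9.3
eef_pos: [0.519, 0.1841, 0.0342]
ee_rot: [-3.041, -0.008, -1.574]
force: [-10.4, 2.6, 0.4]
width: 0.0003
gripper_force: 5.2
```

Emit:
{"op": "move_arm", "data": {"rows": "0 0 0 0 -0.003 0.0003 0;0 0 0 0 -0.003 0.0003 0;0 0 0 0 -0.003 0.0003 0"}}

```text
t: 9.68
eef_pos: [0.5281, 0.1844, 0.0343]
ee_rot: [-3.041, -0.007, -1.575]
force: [-12.2, 5.5, 1.6]
width: 0.0008
gripper_force: 6.1
```

```bash
python3 - <<'E'
from h import *
s=arm.get_state();print(s['eef_pos'],s['force'],s['ee_rot']);a,d,P=look()
E
```

```text
[0.52805598 0.18436304 0.03427815] [-12.22522922   5.52286654   1.64795629] [-3.04053379 -0.00726158 -1.57458613]
pack [586.9  68.8] [ 90.3 204.7] yaw -1.16 rel yaw -0.43 rel pos [-57.3 -27.9] L [544.  171.7] Rr [539.8 -32.3]
far face gap at +120,+70,-70,-120: [11.4, 11.8, 12.9, 13.3]
```

Emit:
{"op": "move_arm", "data": {"rows": "0 0 0 0 -0.0025 0.0003 0;0 0 0 0 -0.0025 0.0003 0;0 0 0 0 -0.0025 0.0003 0"}}

```text
t: 10.1
eef_pos: [0.5353, 0.1845, 0.0341]
ee_rot: [-3.041, -0.007, -1.575]
force: [-14.4, 6.5, 2.0]
width: 0.0001
gripper_force: 7.3
```

Emit:
{"op": "move_arm", "data": {"rows": "0 0 0 0 0.006 -0.0006 0;0 0 0 0 0.02 -0.0021 0;0 0 0 0.05 0 0 0;0 0 0 0.055 0 0 0;0 0 0 0.055 0 0 0;0 0 0 0.037 0 0 0;0 0 0 0 0 0 0"}}

```text
t: 10.98
eef_pos: [0.5108, -0.014, 0.0365]
ee_rot: [-3.037, -0.006, -1.577]
force: [0.7, 0.1, 0.2]
width: 0.0003
gripper_force: 0.0
```

```bash
python3 - <<'E'
from h import *
s=arm.get_state();print(s['eef_pos'],s['force'],s['ee_rot']);a,d,P=look();cv2.imwrite("pics/t3.png",cv2.resize(a[125:240,150:370],None,fx=3.6,fy=3.6,interpolation=cv2.INTER_CUBIC))
E
```

```text
[ 0.5107967  -0.01398046  0.03648216] [0.71986843 0.12809757 0.17291124] [-3.03661629 -0.00556912 -1.57725631]
pack [589.6  86. ] [ 90.2 239.8] yaw -4.62 rel yaw -3.89 rel pos [-54.9 -10.7] L [553.  191.3] Rr [536.5 -12. ]
far face gap at +120,+70,-70,-120: [1.8, 5.2, 14.7, 18.1]
```

View pics/t3.png

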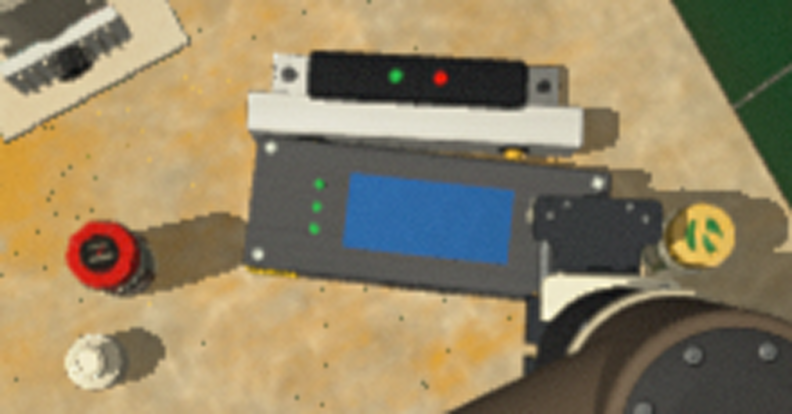

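The crop shows the left far corner at about (268,143), almost at the dock, with the right corner at (605,172) still back. The body stands clear of the yellow jar at (700,235). Next comes the right-hand push.

Emit:
{"op": "move_arm", "data": {"rows": "0 0 0 -0.008 -0.004 0.0004 0;0 0 0 0 -0.002 0.0002 0;0 0 0 0 -0.002 0.0002 0;0 0 0 0 -0.002 0.0002 0;0 0 0 0 -0.0025 0.0003 0;0 0 0 0 -0.0025 0.0003 0;0 0 0 0 -0.0025 0.0003 0;0 0 0 0 -0.0025 0.0003 0"}}

```text
t: 12.02
eef_pos: [0.5257, -0.0059, 0.0343]
ee_rot: [-3.047, -0.009, -1.576]
force: [-13.4, -2.7, 6.0]
width: 0.0004
gripper_force: 7.1
```

Emit:
{"op": "move_arm", "data": {"rows": "0 0 0 0 -0.002 0.0002 0;0 0 0 0 -0.0015 0.0002 0"}}

```text
t: 12.28
eef_pos: [0.5285, -0.0064, 0.034]
ee_rot: [-3.048, -0.009, -1.576]
force: [-15.1, -3.5, 6.3]
width: 0.0003
gripper_force: 7.6
```

```bash
python3 - <<'E'
from h import *
s=arm.get_state();print(s['eef_pos'],s['force'],s['ee_rot']);a,d,P=look()
E
```

```text
[ 0.52848095 -0.00642639  0.03400781] [-15.13969053  -3.46397945   6.30416779] [-3.04796926 -0.00939595 -1.57627853]
pack [591.9 111.3] [ 90.5 189.4] yaw -1.31 rel yaw -0.58 rel pos [-52.9  14.6] L [549.2 214.3] Rr [544.6  10.4]
far face gap at +120,+70,-70,-120: [6.7, 7.2, 8.6, 9.1]
```

Emit:
{"op": "move_arm", "data": {"rows": "0 0 0 0 -0.0015 0.0002 0;0 0 0 0 -0.002 0.0002 0;0 0 0 0 -0.002 0.0002 0"}}

```text
t: 12.7
eef_pos: [0.533, -0.007, 0.0336]
ee_rot: [-3.05, -0.01, -1.577]
force: [-16.1, -5.9, 6.5]
width: 0.0004
gripper_force: 8.3
```

Emit:
{"op": "move_arm", "data": {"rows": "0 0 0 0 0.006 -0.0006 0;0 0 0 0 0.009 -0.001 0;0 0 0 -0.05 0 0 0;0 0 0 -0.055 0 0 0;0 0 0 -0.055 0 0 0;0 0 0 -0.036 0 0 0;0 0 0 0 0 0 0"}}

```text
t: 13.58
eef_pos: [0.5261, 0.1956, 0.0354]
ee_rot: [-3.035, -0.004, -1.57]
force: [-0.2, -0.9, 0.5]
width: 0.0007
gripper_force: 0.0
```

```bash
python3 - <<'E'
from h import *
s=arm.get_state();print(s['eef_pos'],s['force'],s['ee_rot']);a,d,P=look()
E
```

```text
[0.52606452 0.19558748 0.03541518] [-0.24428637 -0.90228072  0.48389917] [-3.03526491 -0.00438638 -1.56959161]
pack [592.5  86.2] [ 90.3 238.9] yaw 1.62 rel yaw 2.35 rel pos [-52.  -10.5] L [544.6 186.9] Rr [550.4 -17. ]
far face gap at +120,+70,-70,-120: [11.9, 9.9, 4.1, 2.1]
```

Emit:
{"op": "move_arm", "data": {"rows": "0 0 0 0.006 0.002 -0.0002 0;0 0 0 0 -0.002 0.0002 0;0 0 0 0 -0.002 0.0002 0;0 0 0 0 -0.002 0.0002 0;0 0 0 0 -0.002 0.0002 0;0 0 0 0 -0.002 0.0002 0;0 0 0 0 -0.002 0.0002 0"}}

```text
t: 14.5
eef_pos: [0.5334, 0.1854, 0.0341]
ee_rot: [-3.041, -0.007, -1.574]
force: [-13.2, 5.1, 2.6]
width: 0.0003
gripper_force: 6.5
```

Emit:
{"op": "move_arm", "data": {"rows": "0 0 0 0 -0.0015 0.0002 0;0 0 0 0 -0.0015 0.0002 0"}}

```text
t: 14.75
eef_pos: [0.536, 0.1854, 0.0339]
ee_rot: [-3.041, -0.008, -1.574]
force: [-15.2, 5.2, 3.8]
width: 0.0003
gripper_force: 7.3
```

```bash
python3 - <<'E'
from h import *
s=arm.get_state();print(s['eef_pos'],s['force'],s['ee_rot']);a,d,P=look()
E
```

```text
[0.53602023 0.18535994 0.03388131] [-15.22929156   5.24256964   3.83842255] [-3.04128103 -0.00758855 -1.57444907]
pack [593.9  60.7] [ 90.2 188.9] yaw -1.81 rel yaw -1.08 rel pos [-50.2 -35.9] L [552.1 164.1] Rr [545.7 -39.8]
far face gap at +120,+70,-70,-120: [3.0, 3.9, 6.6, 7.5]
```

Emit:
{"op": "move_arm", "data": {"rows": "0 0 0 0 -0.0015 0.0002 0;0 0 0 0 0 0 0"}}

```text
t: 15.05
eef_pos: [0.5376, 0.1855, 0.0338]
ee_rot: [-3.041, -0.007, -1.574]
force: [-13.6, 5.1, 1.8]
width: 0.001
gripper_force: 6.7
```

Emit:
{"op": "move_arm", "data": {"rows": "0 0 0 0 0.006 -0.0006 0;0 0 0 0 0.012 -0.0013 0;0 0 0 0.05 0 0 0;0 0 0 0.055 0 0 0;0 0 0 0.055 0 0 0;0 0 0 0.033 0 0 0;0 0 0 0 0 0 0"}}

```text
t: 15.92
eef_pos: [0.5208, -0.0087, 0.0362]
ee_rot: [-3.037, -0.006, -1.577]
force: [0.5, 0.4, 0.4]
width: 0.0004
gripper_force: 0.0
```

```bash
python3 - <<'E'
from h import *
s=arm.get_state();print(s['eef_pos'],s['force'],s['ee_rot']);a,d,P=look()
E
```

```text
[ 0.52084268 -0.00873735  0.03622576] [0.54716439 0.42515191 0.3807183 ] [-3.03691001 -0.00559578 -1.57688622]
pack [595.2  86.9] [ 90.3 237.6] yaw -2.38 rel yaw -1.65 rel pos [-49.3  -9.7] L [554.5 190.7] Rr [546.  -13.1]
far face gap at +120,+70,-70,-120: [0.8, 2.3, 6.3, 7.8]
```

Emit:
{"op": "move_arm", "data": {"rows": "0 0 0 -0.003 -0.004 0.0004 0;0 0 0 0 -0.002 0.0002 0;0 0 0 0 -0.002 0.0002 0;0 0 0 0 -0.002 0.0002 0;0 0 0 0 -0.002 0.0002 0;0 0 0 0 -0.0015 0.0002 0;0 0 0 0 -0.0015 0.0002 0"}}

```text
t: 16.85
eef_pos: [0.532, -0.0052, 0.0345]
ee_rot: [-3.045, -0.008, -1.575]
force: [-14.2, -0.1, 7.4]
width: 0.0003
gripper_force: 7.2
```

Emit:
{"op": "move_arm", "data": {"rows": "0 0 0 0 -0.001 0.0001 0;0 0 0 0 0 0 0"}}

```text
t: 17.1
eef_pos: [0.5327, -0.0055, 0.0344]
ee_rot: [-3.046, -0.008, -1.575]
force: [-12.8, 0.4, 7.0]
width: 0.0002
gripper_force: 7.0
```

```bash
python3 - <<'E'
from h import *
s=arm.get_state();print(s['eef_pos'],s['force'],s['ee_rot']);a,d,P=look()
E
```

```text
[ 0.53269095 -0.00549406  0.03437137] [-12.75793305   0.38841495   6.95709865] [-3.04572891 -0.00841232 -1.5753696 ]
pack [596.3 111.1] [ 90.7 189.1] yaw -1.01 rel yaw -0.28 rel pos [-48.5  14.5] L [553.1 213.9] Rr [549.5   9.9]
far face gap at +120,+70,-70,-120: [2.9, 3.1, 3.8, 4.1]
```

Emit:
{"op": "move_arm", "data": {"rows": "0 0 0 0 -0.0015 0.0002 0;0 0 0 0 -0.0015 0.0002 0;0 0 0 0 0 0 0"}}

```text
t: 17.52
eef_pos: [0.5347, -0.0061, 0.034]
ee_rot: [-3.048, -0.009, -1.576]
force: [-14.9, -2.0, 7.3]
width: 0.0006
gripper_force: 8.0
```

Emit:
{"op": "move_arm", "data": {"rows": "0 0 0 0 0.006 -0.0006 0;0 0 0 0 0.010 -0.001 0;0 0 0 -0.05 0 0 0;0 0 0 -0.055 0 0 0;0 0 0 -0.055 0 0 0;0 0 0 -0.034 0 0 0;0 0 0 0 0 0 0"}}

```text
t: 18.4
eef_pos: [0.5254, 0.1933, 0.035]
ee_rot: [-3.036, -0.005, -1.57]
force: [0.2, -1.1, 0.7]
width: 0.0002
gripper_force: 0.0
```

```bash
python3 - <<'E'
from h import *
s=arm.get_state();print(s['eef_pos'],s['force'],s['ee_rot']);a,d,P=look()
E
```

```text
[0.52538932 0.19328135 0.03504557] [ 0.15451908 -1.13800222  0.69170989] [-3.03560181 -0.00464543 -1.56979276]
pack [596.1  85.1] [ 90.1 238.7] yaw -0.02 rel yaw 0.71 rel pos [-48.4 -11.5] L [551.1 187.1] Rr [551.1 -16.9]
far face gap at +120,+70,-70,-120: [4.8, 4.2, 2.5, 1.9]
```

Emit:
{"op": "move_arm", "data": {"rows": "0 0 0 0.004 -0.004 0.0004 0;0 0 0 0 -0.002 0.0002 0;0 0 0 0 -0.002 0.0002 0;0 0 0 0 -0.002 0.0002 0;0 0 0 0 -0.0015 0.0002 0;0 0 0 0 -0.0015 0.0002 0;0 0 0 0 0 0 0"}}

```text
t: 19.32
eef_pos: [0.5357, 0.185, 0.0338]
ee_rot: [-3.041, -0.008, -1.575]
force: [-11.8, 2.5, 4.1]
width: 0.0003
gripper_force: 6.1
```

Emit:
{"op": "move_arm", "data": {"rows": "0 0 0 0 -0.001 0.0001 0;0 0 0 0 -0.001 0.0001 0;0 0 0 0 0 0 0"}}

```text
t: 19.7
eef_pos: [0.5375, 0.1853, 0.0338]
ee_rot: [-3.041, -0.008, -1.574]
force: [-13.6, 3.3, 3.4]
width: 0.0005
gripper_force: 7.0
```

```bash
python3 - <<'E'
from h import *
s=arm.get_state();print(s['eef_pos'],s['force'],s['ee_rot']);a,d,P=look()
E
```

```text
[0.53754833 0.18530526 0.03379763] [-13.59497278   3.26771057   3.40889382] [-3.04111259 -0.00759646 -1.57436234]
pack [596.5  66.2] [ 90.2 201.5] yaw -1.25 rel yaw -0.52 rel pos [-47.7 -30.4] L [553.7 169.2] Rr [549.3 -34.8]
far face gap at +120,+70,-70,-120: [1.6, 2.1, 3.4, 3.8]
```

Emit:
{"op": "move_arm", "data": {"rows": "0 0 0 0 -0.001 0.0001 0;0 0 0 0 0 0 0"}}

```text
t: 20.0
eef_pos: [0.5385, 0.1854, 0.0337]
ee_rot: [-3.041, -0.008, -1.574]
force: [-14.6, 4.9, 4.5]
width: 0.0005
gripper_force: 7.3
```

Emit:
{"op": "move_arm", "data": {"rows": "0 0 0 0 0.006 -0.0006 0;0 0 0 0 0.010 -0.001 0;0 0 0 0.05 0 0 0;0 0 0 0.055 0 0 0;0 0 0 0.055 0 0 0;0 0 0 0.033 0 0 0;0 0 0 0 0 0 0"}}

```text
t: 20.88
eef_pos: [0.524, -0.0088, 0.0359]
ee_rot: [-3.037, -0.006, -1.577]
force: [0.6, 0.3, -0.8]
width: 0.0007
gripper_force: 0.0
```

```bash
python3 - <<'E'
from h import *
s=arm.get_state();print(s['eef_pos'],s['force'],s['ee_rot']);a,d,P=look()
E
```

```text
[ 0.52397442 -0.00878924  0.03589296] [ 0.60929937  0.33757629 -0.7674667 ] [-3.03697688 -0.00561769 -1.57692502]
pack [597.2  86.4] [ 90.4 237.7] yaw -1.63 rel yaw -0.9 rel pos [-47.3 -10.2] L [555.1 189.6] Rr [549.3 -14.3]
far face gap at +120,+70,-70,-120: [0.4, 1.2, 3.4, 4.2]
```

Emit:
{"op": "move_arm", "data": {"rows": "0 0 0 -0.003 -0.004 0.0004 0;0 0 0 0 -0.002 0.0002 0;0 0 0 0 -0.002 0.0002 0;0 0 0 0 -0.002 0.0002 0;0 0 0 0 -0.0015 0.0002 0;0 0 0 0 -0.0015 0.0002 0;0 0 0 0 -0.001 0.0001 0;0 0 0 0 0 0 0"}}

```text
t: 21.92
eef_pos: [0.5344, -0.005, 0.0343]
ee_rot: [-3.045, -0.008, -1.575]
force: [-11.7, 1.3, 4.4]
width: 0.0005
gripper_force: 6.4
```

Emit:
{"op": "move_arm", "data": {"rows": "0 0 0 0 -0.001 0.0001 0;0 0 0 0 -0.001 0.0001 0;0 0 0 0 0 0 0"}}

```text
t: 22.3
eef_pos: [0.5355, -0.0056, 0.0341]
ee_rot: [-3.046, -0.008, -1.575]
force: [-15.2, -0.6, 7.1]
width: 0.0002
gripper_force: 7.6
```

```bash
python3 - <<'E'
from h import *
s=arm.get_state();print(s['eef_pos'],s['force'],s['ee_rot']);a,d,P=look()
E
```

```text
[ 0.53548983 -0.00555485  0.03409265] [-15.20165052  -0.55821171   7.07887346] [-3.04605293 -0.00846039 -1.5753652 ]
pack [597.7 109.4] [ 90.3 191.7] yaw -0.6 rel yaw 0.13 rel pos [-47.1  12.8] L [553.8 211.9] Rr [551.6   7.9]
far face gap at +120,+70,-70,-120: [2.3, 2.2, 1.9, 1.8]
```

Emit:
{"op": "move_arm", "data": {"rows": "0 0 0 0 -0.0012 0.0001 0;0 0 0 0 0 0 0"}}

```text
t: 22.6
eef_pos: [0.5362, -0.0058, 0.034]
ee_rot: [-3.047, -0.009, -1.576]
force: [-15.1, -2.2, 7.9]
width: 0.0007
gripper_force: 8.1
```

Emit:
{"op": "move_arm", "data": {"rows": "0 0 0 0 0.006 -0.0006 0;0 0 0 0 0.010 -0.001 0;0 0 0 -0.05 0 0 0;0 0 0 -0.055 0 0 0;0 0 0 -0.055 0 0 0;0 0 0 -0.032 0 0 0;0 0 0 0 0 0 0"}}

```text
t: 23.48
eef_pos: [0.5266, 0.191, 0.0349]
ee_rot: [-3.036, -0.005, -1.57]
force: [0.3, -0.8, -0.4]
width: -0.0
gripper_force: 0.0
```

```bash
python3 - <<'E'
from h import *
s=arm.get_state();print(s['eef_pos'],s['force'],s['ee_rot']);a,d,P=look()
E
```

```text
[0.52659676 0.19103409 0.03485454] [ 0.25813452 -0.77348031 -0.35500852] [-3.03567201 -0.00476507 -1.56993267]
pack [598.   85.2] [ 90.5 238.8] yaw -0.16 rel yaw 0.57 rel pos [-46.5 -11.4] L [553.3 187.3] Rr [552.7 -16.7]
far face gap at +120,+70,-70,-120: [2.7, 2.2, 0.8, 0.3]
```

Emit:
{"op": "move_arm", "data": {"rows": "0 0 0 0.003 -0.004 0.0004 0;0 0 0 0 -0.002 0.0002 0;0 0 0 0 -0.002 0.0002 0;0 0 0 0 -0.002 0.0002 0;0 0 0 0 -0.0015 0.0002 0;0 0 0 0 -0.0015 0.0002 0;0 0 0 0 -0.001 0.0001 0;0 0 0 0 0 0 0"}}

```text
t: 24.52
eef_pos: [0.5377, 0.1841, 0.0337]
ee_rot: [-3.041, -0.008, -1.574]
force: [-12.4, 4.1, 5.4]
width: 0.0002
gripper_force: 6.9
```

Emit:
{"op": "move_arm", "data": {"rows": "0 0 0 0 -0.001 0.0001 0;0 0 0 0 0 0 0"}}

```text
t: 24.78
eef_pos: [0.5387, 0.1843, 0.0336]
ee_rot: [-3.041, -0.008, -1.574]
force: [-14.3, 4.0, 5.3]
width: 0.0006
gripper_force: 7.2
```

```bash
python3 - <<'E'
from h import *
s=arm.get_state();print(s['eef_pos'],s['force'],s['ee_rot']);a,d,P=look()
E
```

```text
[0.53866505 0.18431783 0.03362837] [-14.26126265   3.96571381   5.30936967] [-3.0412206  -0.00767002 -1.57426351]
pack [597.8  58.9] [ 90.1 187.5] yaw -1.01 rel yaw -0.28 rel pos [-46.3 -37.7] L [554.6 161.7] Rr [551.  -42.3]
far face gap at +120,+70,-70,-120: [0.7, 1.0, 1.7, 1.9]
```

Emit:
{"op": "move_arm", "data": {"rows": "0 0 0 0 -0.0008 0.0001 0;0 0 0 0 0 0 0"}}

```text
t: 25.08
eef_pos: [0.5393, 0.1843, 0.0336]
ee_rot: [-3.041, -0.008, -1.574]
force: [-14.0, 5.5, 4.6]
width: 0.0004
gripper_force: 7.6
```

Emit:
{"op": "move_arm", "data": {"rows": "0 0 0 0 0.006 -0.0006 0;0 0 0 0 0.010 -0.001 0;0 0 0 0.05 0 0 0;0 0 0 0.055 0 0 0;0 0 0 0.055 0 0 0;0 0 0 0.030 0 0 0;0 0 0 0 0 0 0"}}

```text
t: 25.95
eef_pos: [0.5251, -0.0066, 0.0357]
ee_rot: [-3.037, -0.006, -1.577]
force: [0.5, -0.1, -0.2]
width: 0.0006
gripper_force: 0.0
```

```bash
python3 - <<'E'
from h import *
s=arm.get_state();print(s['eef_pos'],s['force'],s['ee_rot']);a,d,P=look()
E
```

```text
[ 0.5251072  -0.00663951  0.03572174] [ 0.47262286 -0.05571962 -0.22922782] [-3.03686699 -0.0056109  -1.57675952]
pack [598.7  86.3] [ 90.4 237.3] yaw -1.37 rel yaw -0.64 rel pos [-45.8 -10.3] L [556.2 189.3] Rr [551.3 -14.6]
far face gap at +120,+70,-70,-120: [-0.6, -0.0, 1.6, 2.1]
```

Emit:
{"op": "move_arm", "data": {"rows": "0 0 0 -0.001 -0.004 0.0004 0;0 0 0 0 -0.002 0.0002 0;0 0 0 0 -0.002 0.0002 0;0 0 0 0 -0.002 0.0002 0;0 0 0 0 -0.0015 0.0002 0;0 0 0 0 -0.0015 0.0002 0;0 0 0 0 -0.001 0.0001 0;0 0 0 0 0 0 0"}}

```text
t: 27.0
eef_pos: [0.5357, -0.005, 0.0342]
ee_rot: [-3.044, -0.008, -1.575]
force: [-12.3, 1.8, 4.3]
width: 0.0001
gripper_force: 6.1
```

Emit:
{"op": "move_arm", "data": {"rows": "0 0 0 0 -0.001 0.0001 0;0 0 0 0 0 0 0"}}

```text
t: 27.25
eef_pos: [0.5362, -0.0052, 0.0341]
ee_rot: [-3.045, -0.008, -1.575]
force: [-13.4, 1.3, 6.3]
width: 0.0009
gripper_force: 6.9
```

```bash
python3 - <<'E'
from h import *
s=arm.get_state();print(s['eef_pos'],s['force'],s['ee_rot']);a,d,P=look()
E
```

```text
[ 0.53620088 -0.00520549  0.03412913] [-13.39878801   1.27722199   6.25189804] [-3.04478167 -0.0079685  -1.57506437]
pack [599.   99.7] [ 90.4 210.7] yaw -0.79 rel yaw -0.06 rel pos [-45.6   3.1] L [555.4 202.3] Rr [552.6  -1.7]
far face gap at +120,+70,-70,-120: [0.5, 0.6, 0.7, 0.8]
```

Emit:
{"op": "move_arm", "data": {"rows": "0 0 0 0 -0.0009 0.0001 0;0 0 0 0 0 0 0"}}

```text
t: 27.55
eef_pos: [0.5366, -0.0055, 0.034]
ee_rot: [-3.046, -0.008, -1.575]
force: [-15.4, 0.5, 7.1]
width: 0.0
gripper_force: 7.4
```

Emit:
{"op": "move_arm", "data": {"rows": "0 0 0 0 0.006 -0.0006 0;0 0 0 0 0.010 -0.001 0;0 0 0 -0.05 0 0 0;0 0 0 -0.055 0 0 0;0 0 0 -0.055 0 0 0;0 0 0 -0.03 0 0 0;0 0 0 0 0 0 0"}}

```text
t: 28.42
eef_pos: [0.5262, 0.1888, 0.0346]
ee_rot: [-3.036, -0.005, -1.57]
force: [0.5, -0.4, 0.6]
width: 0.0001
gripper_force: 0.0
```

```bash
python3 - <<'E'
from h import *
s=arm.get_state();print(s['eef_pos'],s['force'],s['ee_rot']);a,d,P=look()
E
```

```text
[0.52623497 0.18883393 0.03459954] [ 0.45801567 -0.43165114  0.58663424] [-3.03583667 -0.00486467 -1.57018286]
pack [598.7  85.2] [ 90.4 239.1] yaw -0.5 rel yaw 0.23 rel pos [-45.8 -11.4] L [554.6 187.6] Rr [552.8 -16.4]
far face gap at +120,+70,-70,-120: [1.2, 1.0, 0.5, 0.3]
```

Emit:
{"op": "move_arm", "data": {"rows": "0 0 0 0.001 -0.004 0.0004 0;0 0 0 0 -0.002 0.0002 0;0 0 0 0 -0.002 0.0002 0;0 0 0 0 -0.002 0.0002 0;0 0 0 0 -0.0015 0.0002 0;0 0 0 0 -0.0015 0.0002 0;0 0 0 0 -0.001 0.0001 0;0 0 0 0 0 0 0"}}

```text
t: 29.48
eef_pos: [0.5382, 0.1844, 0.0336]
ee_rot: [-3.04, -0.007, -1.574]
force: [-9.6, 3.0, 2.8]
width: 0.0
gripper_force: 4.6
```

Emit:
{"op": "move_arm", "data": {"rows": "0 0 0 0 -0.001 0.0001 0;0 0 0 0 0 0 0"}}

```text
t: 29.72
eef_pos: [0.5384, 0.1842, 0.0335]
ee_rot: [-3.041, -0.008, -1.574]
force: [-14.3, 3.3, 5.3]
width: 0.0005
gripper_force: 7.0
```

```bash
python3 - <<'E'
from h import *
s=arm.get_state();print(s['eef_pos'],s['force'],s['ee_rot']);a,d,P=look()
E
```

```text
[0.53836499 0.18420151 0.033461  ] [-14.31015183   3.29161331   5.33841716] [-3.04125705 -0.00791497 -1.57415275]
pack [598.6  59. ] [ 90.2 187.2] yaw -0.66 rel yaw 0.07 rel pos [-45.5 -37.6] L [554.8 161.5] Rr [552.4 -42.5]
far face gap at +120,+70,-70,-120: [0.7, 0.6, 0.4, 0.4]
```

Emit:
{"op": "move_arm", "data": {"rows": "0 0 0 0 -0.0006 0.0001 0;0 0 0 0 0 0 0;0 0 0 0 0.006 -0.0006 0;0 0 0 0 0.04 -0.004 0;0 0 0 0 0 -0.06 0;0 0 0 0 0 -0.06 0;0 0 0 -0.06 0 -0.03 0;0 0 0 -0.06 0 0 0"}}

```text
t: 30.78
eef_pos: [0.4815, 0.3045, 0.1848]
ee_rot: [-3.032, 0.0, -1.574]
force: [1.0, 0.1, -0.2]
width: 0.0005
gripper_force: 0.0
```

Emit:
{"op": "move_arm", "data": {"rows": "0 0 0 -0.06 0 0 0;0 0 0 -0.06 0 0 0;0 0 0 0 0 0 0;0 0 0 0 0 0 0"}}

```text
t: 31.28
eef_pos: [0.4804, 0.422, 0.1793]
ee_rot: [-3.038, -0.007, -1.573]
force: [0.1, -0.6, -0.0]
width: 0.0005
gripper_force: 0.0
```

```bash
python3 - <<'E'
from h import *
s=arm.get_state();print(s['t'],s['eef_pos'],s['force']);a,d,P=look();b,e=arm.grab_frame("scene")
z=P[...,2];print("dock",rect(P,comp((z>.046)&(z<.056),235,158)))
z=np.where(d>0,z,0)
for n,(u,v) in dict(red=(179,194),yel=(344,189),w=(176,225)).items():
    q=P[v-14:v+15,u-14:u+15];zz=z[v-14:v+15,u-14:u+15];t=zz.max();k=zz>t-.01;print(n,round(t,3),q[k].mean(0).round(3))
A=cv2.resize(a[125:240,150:370],(800,418),interpolation=cv2.INTER_CUBIC);cv2.imwrite("pics/t4.png",A)
E
```

```text
31.275 [0.48039546 0.42203226 0.17929954] [ 0.07577949 -0.59696152 -0.02353899]
pack [599.1  85. ] [ 90.5 239.8] yaw -0.83 rel yaw -0.1 rel pos [-45.4 -11.6] L [555.6 187.6] Rr [552.6 -16.3]
far face gap at +120,+70,-70,-120: [0.1, 0.2, 0.5, 0.6]
dock (array([659.1,  95.7]), array([ 27.2, 227.1]), -0.91)
red 0.109 [0.556 0.294 0.105]
yel 0.109 [ 0.579 -0.087  0.105]
w 0.055 [0.489 0.31  0.051]
```

View pics/t4.png

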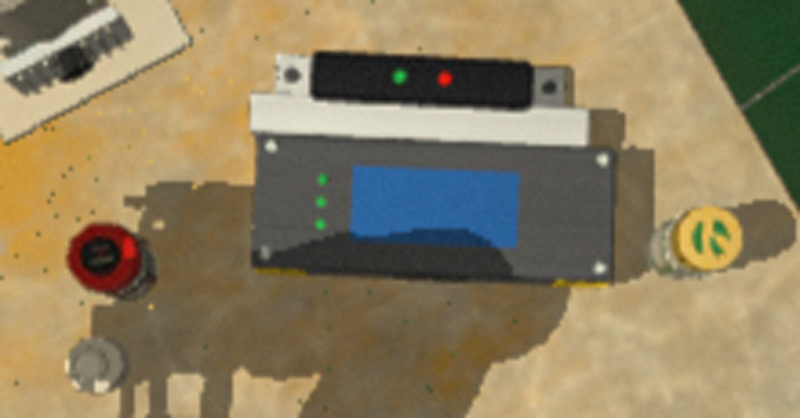

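The crop shows the pack's far face flush along the dock bar at about (255..612,140), with the jars and the weight where they were. I'm handing the job in.

```bash
python3 -c "
from station import arm
print(arm.job_done())"
```

```text
the job is handed in; nothing more can be done
None
```

I handed the job in at about 31 s. By camera the pack is square against the dock, within about 0.1° of its face and about 0.5 mm off it, and 11 to 12 mm right of the dock's middle. The highest push I read was about 18 N. The pins were not read directly, but at that gap both should be pressed about 7 mm, and the jars and the weight have not moved.

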